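Set up a carton for inspection under the bench magnifier

TASK

Get the small carton ready for checking its fine print. First clear the rubber mat: nest the empty steel cup standing on it fully into the top of the two-cup stack. Then lay the smaller of the two little card cartons lying at the front right, as it lies, flat in the middle of the mat, and last swing the bench magnifier over so that the lens stays centred right above the carton; leave the vials, the brown bottle and the longer carton where they stand.

Things in the scene. Friction and masses are not known exactly. Their poses are not given: they have to be found in the camera images.
- mag_head (a joint): stiff swivel at the bench magnifier's elbow, vertical axis, rad: 0 = lens arm square to the upper arm; direction of lens arm = that of upper arm (post to elbow) + 1.571 + value, counter-clockwise from above; range -1.6 to 1.0. Upper arm: 220 mm, 250 mm above the table, on a like stiff swivel on the post (fixed foot 162 mm across, post cap 272 mm high)
- lens_mid (a point): middle of the glass lens, 217 mm above the table. Lens 104 mm across in a white ring 134 mm across and 22 mm high (206 to 228 mm above the table). x axis: along the lens arm, from the elbow to the knob; the elbow lies 220 mm behind along -x
- knob_top (a point): top of the black upright knob by which the lens head is moved: a round grip 20 mm across that turns freely on its upright pin, free over its upper 50 mm, on a tab at the far side of the lens, 88 mm beyond the lens centre in line with the lens arm; its top is 276 mm above the table. Axes as lens_mid
- mat: grey rubber inspection mat with a dark edge, lying on the table, fixed: 130 x 150 mm (x, y), 3 mm thick. Origin: centre of its underside
- cup_used: empty steel cup, open upward, standing on the mat: 56 mm high, upper 20 mm a straight collar 58 mm across outside (54 mm inside), below it a step and a taper to a foot 36 mm across; 60 g. Origin: centre of its underside. Nested in a like cup, its step rests on that cup's rim and it stands exactly 20 mm higher, with about 1.5 mm play to each side
- cup_top: upper cup of the stack, the same shape, already nested in cup_low: underside 20 mm and rim 76 mm above the table. Origin: centre of its underside
- cup_low: lower cup of the stack, the same shape, standing on the table. Origin: centre of its underside
- carton_small: the smaller folded-card carton, 46 x 75 x 33 mm (x, y, z), lying flat on the table; 67 g. Origin: centre of its underside
- carton_long: the longer carton, 38 x 110 x 50 mm (x, y, z): a bystander, stays where it is. Origin: centre of its underside
- loose_vial_1: green-capped glass vial, 21 mm across, 55 mm high, standing: a bystander. Origin: centre of its underside
- loose_vial_2: green-capped glass vial, the same: a bystander
- loose_vial_3: green-capped glass vial, the same: a bystander
- bottle_brown: brown dropper bottle, 34 mm across, 102 mm high, standing: a bystander. Origin: centre of its underside

How it is judged (in metres and radians):
On the way, in this order (a step that is already met when the one before it is completed fails the run):
1. the cup from the mat is nested fully in the top of the stack and released (horizontal distance between cup_used and cup_top below 0.005 m and z of cup_used in the frame of cup_top between 0.016 and 0.0235 m and contact force between the fingers and cup_used below 0.05 N), for 0.2 s.
2. the smaller carton lies flat in the middle of the mat and is released (horizontal distance between carton_small and mat below 0.025 m and z of carton_small in the frame of mat below 0.006 m and angle between carton_small's own z axis and vertical below 0.1 rad and contact force between the fingers and carton_small below 0.05 N), for 0.2 s.
At the end, for the whole second after the job is handed in: Lens centre within 18 mm of the smaller carton's centre seen from above, staying there; carton flat on the mat within 25 mm of its centre; the three cups one upright stack on the table, each fully nested (5 mm sideways, 16 to 23.5 mm up), the mat's cup on top; all at rest (horizontal distance between lens_mid and carton_small below 0.018 m and horizontal distance between carton_small and mat below 0.025 m and z of carton_small in the frame of mat below 0.006 m and angle between each of carton_small, cup_low, cup_used's own z axis and vertical below 0.1 rad and horizontal distance between cup_used and cup_top below 0.005 m and z of cup_used in the frame of cup_top between 0.016 and 0.0235 m and horizontal distance between cup_top and cup_low below 0.005 m and z of cup_top in the frame of cup_low below 0.0235 m and height (world z) of cup_low below 0.01 m and linear speed of each of cup_used, carton_small below 0.02 m/s); the robot touches nothing.
It fails at once if a bystander (vial, brown bottle or the longer carton) is moved more than 20 mm or knocked over (distance of any of carton_long, loose_vial_1, loose_vial_2, loose_vial_3, bottle_brown from where it was at the start of the episode above 0.02 m or angle between any of loose_vial_1, loose_vial_2, loose_vial_3, bottle_brown's own z axis and vertical above 0.7 rad).
It also fails if it takes over 70 s, if anything falls off the work surface, if the arm or the gripper's body presses on something with over 40 N, if the wrist force passes 120 N, or if a joint passes its speed limit or range.

ROBOT

A 6-joint arm with a two-finger parallel gripper is mounted at the origin on a cart in front of the work surface, level with it; the furniture and walls round the work are solid. World frame = base frame: x ahead of the robot, y to its left, z up, the work surface at z = 0. Lengths are in m, angles in degrees, forces in N, time in s.
With the tool pointing down it reaches from about 0.25 to 0.85 m from the base axis. Payload 12.5 kg.
Tool frame: the origin (TCP) lies between the finger pads; the fingertips stand arm.tip_reach ahead of it and the grasp point (between the pads) is the TCP (arm.tip_reach is the distance from the TCP to the fingertips, in m); z points along the fingers, x is the direction in which the jaws open and shut, and the axes are right-handed (so a half turn about z gives the same grasp; the last joint's range is limited). The gripper opens to 93 mm and grips with 3 to 60 N. Pads are 15 mm wide; open, the fingers measure 128 mm over their backs; the gripper's body (75 mm by 188 mm) begins 65 mm behind the grasp point.
Start: joints at [-72.17, 20.094, 94.641, -0, 65.266, -4.847], TCP at [0.212, -0.507, 0.238] pointing down, gripper open.
Joint ranges: [-157.81, 157.81], [-45, 120.19], [0.68, 151.7], [-89.99, 269.99], [4.06, 180], [-164.3, 164.3]. Speed limits (degrees/s): [127.2, 127.2, 159.86, 180, 180, 180].

INTERFACE

Orientations are given as [roll, pitch, yaw] about the fixed x, y, z axes, in that order (R = Rz(yaw) Ry(pitch) Rx(roll)).
In Python, from cell import arm gives the robot as it stands.
- The arm moves only by the tool play_rows, never from a script. Its argument "increments" is a list of rows, each a list of 7 numbers: the shift along the tool's x, y, z scaled (see below), then the turn, a rotation vector about the tool's x, y, z scaled (see below), then the opening in per cent of the stroke, from 0 (shut) to 100 (fully open). A call has exactly 10 rows; each row is the pose to reach, as a shift and turn from the pose commanded when the call began, along the tool's axes at that moment; what a row does not reach only later rows make up. The controller multiplies each number of a shift by 0.4 m and each number of a turn by pi/2 rad. A row lasts 1/10 s, in which the tool goes at most 50 mm and 8.59 degrees, less where a joint would pass 70% of its speed; a pose out of reach is approached as far as the arm can. A call with a number of a shift or a turn outside -1 to 1 is refused whole. A call with a gripper value outside its range is refused whole. The fingers move at their own pace and stop on an object; "grip_force" is the grip in N (left out, the last holds). Time passes only in rows, so rows that repeat a pose let the fingers close, or fill a call up. It gives the time, the measured TCP pose, the force and the opening at its end, in the units of the state.
- arm.read_state(): the state, without advancing time (a new reading comes with each control period).
- arm.grab_frame(name): name is "scene" or "top"; returns the picture (384x512x3 uint8, red, green, blue); there is no depth.
- arm.camera_info(name): a dict with "fx", "fy", "cx", "cy" (pixels), "D" ([k1, k2, p1, p2, k3] as OpenCV has them; the pictures are not rectified), "R" (3x3) and "t" (3): a world point X has camera coordinates R X + t. Camera axes: x right, y down, z forward; pixel columns grow to the right and rows downward; lengths in m; the calibration is good to about 2 mm. A picture is of the moment at which its call begins. camera_info takes no time and is no camera call.
- arm.hand_in(): hands the job in, once; it reports no verdict.
Trained networks look in the newest picture that a camera, given by its name, has taken for a name from the list of things; names that differ only in an ending like _2 or _b are one class to them, and where a whole thing is asked for, a point or a joint stands for the part that bears it (a point fixed in the world has none). Each returns a list of dicts, best first, with "confidence" (0 to 1); they miss things now and then, are a little off and sometimes report something else, mostly with a low value. They report only what shows in the picture. A call takes as long as a camera call.
- arm.spot_in(query, camera): "location" ([x, y, z] in m, in world coordinates, good to about 4 mm: the middle of the surface that is visible of it).
- arm.masks_of(query, camera): "mask" (384x512 bool, what is visible of it).
The state is a dict: "t": time; "joint_pos": joint angles; "joint_vel": joint speeds; "joint_torque": joint torques, N m; "ee_pos": TCP position; "orientation": TCP orientation; "wrist_force": force on the tool from outside, world axes, zero at the start; "moment": the same for the moment, N m; "width": finger opening in m.
Only numpy, scipy, OpenCV 4.12 (cv2) and the standard library are available. Lean on these libraries where they do the work, as an engineer would, in place of code of your own. Each camera call takes 0.05 s, during which the arm holds its last target. There are 200 camera calls.

## Working session

There is one attempt and no reset: what is moved stays moved. The work goes in short steps, Python scripts to look and compute and a tool call to move; the robot and the scene stay as the last step left them, time stands still between calls to the robot, and variables do not carry over. Pictures are saved under pics/ and viewed, on a budget of 10 in all, crops included, one or two more only if the job needs it, and the job is handed in when it is done.

Besides the shell and the picture viewer there is one more tool, called as name(argument=value, ...) on one line, values as JSON. play_rows: Moves the arm, as the interface text tells. Its arguments: {"type":"object","properties":{"increments":{"type":"array","items":{"type":"array","items":{"type":"number"}}},"grip_force":{"type":"number"}},"required":["increments"]}

```bash
ls; mkdir -p pics
python3 - <<'E'
from cell import arm
import cv2, numpy as np
print(arm.read_state(), arm.tip_reach)
ims=[]
for c in ("scene","top"):
    im=arm.grab_frame(c); cv2.imwrite(f"pics/{c}0.png",im[...,::-1])
    ci=arm.camera_info(c); R=np.array(ci["R"]);t=np.array(ci["t"])
    print(c,ci["fx"],ci["cx"],ci["cy"],ci["D"],"pos",-R.T@t,"R",R.round(3).tolist())
    for q in ["lens_mid","knob_top","mat","cup_used","cup_top","cup_low","carton_small","carton_long","loose_vial_1","bottle_brown"]:
        print(q,[(np.round(d["location"],3).tolist(),round(d["confidence"],2)) for d in arm.spot_in(q,c)][:4])
print(arm.read_state()["t"])
E
```

```text
pics
{'t': 0.0, 'joint_pos': array([-7.21686276e+01,  2.01246369e+01,  9.46759496e+01, -1.40608921e-03,
        6.52665466e+01, -4.84379156e+00]), 'joint_vel': array([-0.00995003,  0.01988379, -0.08805935,  0.0116688 ,  0.06072156,
       -0.02176866]), 'joint_torque': array([-3.47350679e-04, -4.97325361e+01, -2.85256165e+01,  6.99320482e-02,
        2.56769301e-02, -7.13048053e-05]), 'ee_pos': array([ 0.2119787 , -0.50716192,  0.2371052 ]), 'orientation': array([-1.79995603e+02,  6.70011523e-02, -6.73242445e+01]), 'wrist_force': array([ 1.324159  , -0.71892072,  1.22856994]), 'moment': array([-0.0146337 ,  0.0186677 ,  0.03817397]), 'width': 0.09280951925088714} 0.019
scene 376.1779430346495 253.43721971607744 187.48782040358267 [0.02838262 0.         0.         0.         0.        ] pos [0.03255493 0.47555221 0.65549748] R [[-0.703, -0.711, -0.022], [-0.368, 0.39, -0.844], [0.609, -0.585, -0.536]]
lens_mid [([0.556, 0.421, 0.222], 0.79)]
knob_top [([0.559, 0.423, 0.224], 0.64)]
mat [([0.547, 0.053, 0.002], 0.59)]
cup_used [([0.544, 0.032, 0.043], 0.78)]
cup_top [([0.648, -0.135, 0
[... 294 characters left out ...]
1)]
top 488.5746008973004 261.7304644722715 187.67795166034563 [-0.02808481  0.          0.          0.          0.        ] pos [ 0.34128411 -0.03396215  1.25933202] R [[-0.152, -0.988, -0.005], [-0.96, 0.149, -0.238], [0.236, -0.032, -0.971]]
lens_mid [([0.566, 0.414, 0.222], 0.65)]
knob_top [([0.567, 0.419, 0.225], 0.68)]
mat [([0.564, 0.027, 0.005], 0.95)]
cup_used [([0.55, 0.034, 0.034], 0.84)]
cup_top [([0.649, -0.136, 0.055], 0.83)]
cup_low [([0.451, -0.088, 0.037], 0.36)]
carton_small [([0.451, -0.089, 0.033], 0.81)]
carton_long [([0.492, -0.283, 0.048], 0.87)]
loose_vial_1 [([0.693, 0.051, 0.038], 0.47), ([0.718, 0.065, 0.041], 0.44)]
bottle_brown [([0.697, -0.025, 0.06], 0.63)]
1.1
```

View pics/scene0.png

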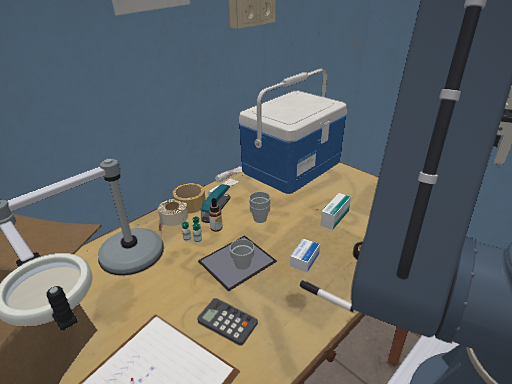

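View pics/top0.png

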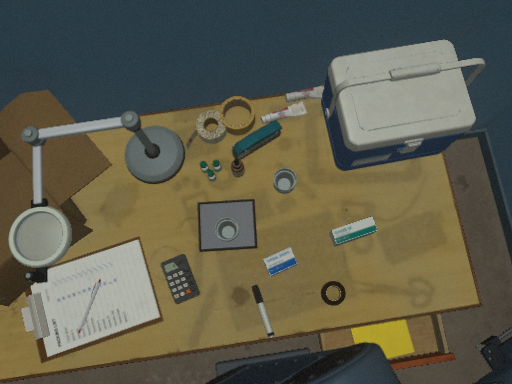

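Both pictures show all the objects. In the top picture the mat cup is at (227,230), the stack at (285,181), the small carton at (281,262), the mat at (227,225), the post cap at (130,120), the elbow at (31,134), the lens at (40,236) and the knob at (36,275). I'll fit the known shapes to the masks in both cameras.

```bash
cat > h.py <<'E'
from cell import arm
import cv2, numpy as np
from scipy.optimize import minimize
def proj(c,P):
    ci=arm.camera_info(c); K=np.array([[ci["fx"],0,ci["cx"]],[0,ci["fy"],ci["cy"]],[0,0,1.]])
    r=cv2.Rodrigues(np.array(ci["R"],float))[0]
    return cv2.projectPoints(np.asarray(P,float).reshape(-1,3),r,np.array(ci["t"],float),K,np.array(ci["D"],float))[0][:,0]
def unproj(c,uv,z):
    ci=arm.camera_info(c); K=np.array([[ci["fx"],0,ci["cx"]],[0,ci["fy"],ci["cy"]],[0,0,1.]])
    R=np.array(ci["R"]);t=np.array(ci["t"])
    n=cv2.undistortPoints(np.array(uv,float).reshape(-1,1,2),K,np.array(ci["D"],float))[:,0]
    d=np.c_[n,np.ones(len(n))]@R; o=-R.T@t
    return o+d*((z-o[2])/d[:,2])[:,None]
a=np.linspace(0,2*np.pi,40,endpoint=False)
def ring(r,z): return np.c_[r*np.cos(a),r*np.sin(a),0*a+z]
def box(x,y,z0,z1): return np.array([[i*x/2,j*y/2,k] for i in(-1,1) for j in(-1,1) for k in(z0,z1)])
def cup(z): return np.vstack([ring(.029,z+.056),ring(.029,z+.036),ring(.018,z)])
SH={"mat":box(.13,.15,0,.003),"cup_used":cup(.003),"carton_small":box(.046,.075,0,.033),"carton_long":box(.038,.11,0,.05),
 "stack":np.vstack([cup(0),cup(.02)]),"lens":np.vstack([ring(.067,.206),ring(.067,.228)])}
def place(S,p):
    c,s=np.cos(p[2]),np.sin(p[2]); return S@np.array([[c,s,0],[-s,c,0],[0,0,1]])+[p[0],p[1],0]
def fit(S,masks,p0,yaw=True):
    def cost(p,full=False):
        p=np.r_[p,0] if len(p)<3 else p
        e=[]
        for c,m in masks.items():
            h=cv2.convexHull(proj(c,place(S,p)).astype(np.float32))
            im=np.zeros(m.shape,np.uint8); cv2.fillConvexPoly(im,np.round(h*16).astype(np.int32),255,cv2.LINE_AA,4)
            f=im/255.; e.append(1-np.minimum(f,m).sum()/np.maximum(f,m).sum())
        return e if full else sum(e)
    n=3 if yaw else 2
    best=None
    for y in (np.radians([0,30,60,90,120,150]) if yaw else [0]):
        q=np.r_[p0[:2],y][:n]; sim=np.vstack([q]+[q+d for d in np.diag([.01,.01,.3][:n])])
        r=minimize(cost,q,method="Nelder-Mead",options=dict(initial_simplex=sim,xatol=1e-4,fatol=1e-4))
        if best is None or r.fun<best.fun: best=r
    return best.x,np.round(cost(best.x,True),3)
def mask(q,c,near=None,hull=True):
    for d in arm.masks_of(q,c):
        m=d["mask"]; ys,xs=np.nonzero(m)
        if near is None or np.hypot(xs.mean()-near[0],ys.mean()-near[1])<25:
            if hull:
                o=np.zeros(m.shape,np.uint8); cv2.fillConvexPoly(o,cv2.convexHull(np.c_[xs,ys].astype(np.int32)),1); m=o
            return m.astype(float)
E
python3 - <<'E'
from h import *
np.set_printoptions(precision=4,suppress=True)
G={"mat":("mat",[.55,.03]),"cup_used":("cup_used",[.547,.033]),"carton_small":("carton_small",[.445,-.082]),"carton_long":("carton_long",[.485,-.275]),"stack":("cup_top",[.65,-.135]),"lens":("lens_mid",[.56,.42])}
res={}
for k,(q,p0) in G.items():
    for cs in (["top"],["scene"]):
        c=cs[0]
        nr=proj(c,[[p0[0],p0[1],.03 if k!="lens" else .217]])[0]
        m=mask(q,c,nr,hull=k!="lens")
        if m is None: print(k,c,"none");continue
        ys,xs=np.nonzero(m); print(k,c,"px",xs.min(),xs.max(),ys.min(),ys.max(),int(m.sum()))
        try: p,e=fit(SH[k],{c:m},p0,k in("mat","carton_small","carton_long")); print("   ",p[:2],np.degrees(p[2:]),e)
        except Exception as ex: print(ex)
        res.setdefault(k,{})[c]=m
    if k in res:
        p,e=fit(SH[k],res[k],p0,k in("mat","carton_small","carton_long")); print("   both",p[:2],np.degrees(p[2:]),e)
for n,uv,z in [("cap",(130,120),.272),("elbow",(31,134),.255),("lens",(40,236),.217),("knob",(36,275),.276),("foot",(154,154),.01)]: print(n,unproj("top",[uv],z)[0])
for n,uv,z in [("cap",(110,163),.272),("elbow",(3,210),.255),("knobtop",(57,293),.276)]: print("s",n,unproj("scene",[uv],z)[0])
E
```

```text
mat top px 197 256 199 251 2991
    [0.5637 0.0313] [174.3775] [0.031]
mat scene px 199 276 236 290 2334
    [0.5651 0.0266] [174.5327] [0.037]
   both [0.564  0.0292] [174.4662] [0.043 0.053]
cup_used top px 215 238 217 240 476
    [0.5442 0.0303] [] [0.06]
cup_used scene px 230 253 239 269 609
    [0.5446 0.0279] [] [0.071]
   both [0.5443 0.0299] [] [0.063 0.084]
carton_small top px 263 296 248 275 612
    [ 0.4468 -0.0891] [14.4108] [0.073]
carton_small scene px 291 318 240 271 633
    [ 0.4478 -0.0922] [201.1752] [0.135]
   both [ 0.4468 -0.0891] [196.5808] [0.079 0.156]
carton_long top px 330 376 217 244 766
    [ 0.4927 -0.2854] [191.5638] [0.108]
carton_long scene px 321 349 194 228 685
    [ 0.4951 -0.288 ] [192.3485] [0.101]
   both [ 0.4938 -0.2865] [11.8975] [0.115 0.107]
stack top px 273 296 168 191 465
    [ 0.6456 -0.1325] [] [0.136]
stack scene px 248 269 192 209 342
    [ 0.6695 -0.1558] [] [0.426]
   both [ 0.6459 -0.1329] [] [0.137 0.452]
lens top px 8 71 140 283 4107
    [0.5626 0.4226] [] [0.272]
lens scene px 0 91 215 330 6204
    [0.5667 0.4207] [] [0.193]
   both [0.5631 0.4215] [] [0.272 0.2  ]
cap [0.7738 0.1926 0.272 ]
elbow [0.7829 0.4155 0.255 ]
lens [0.5618 0.4224 0.217 ]
knob [0.4716 0.4084 0.276 ]
foot [0.7812 0.1972 0.01  ]
s cap [0.762  0.1998 0.272 ]
s elbow [0.7677 0.4096 0.255 ]
s knobtop [0.4674 0.4211 0.276 ]
```

play_rows(increments=[[-0.6, -0.8, 0, 0, 0, -0.748, 100], [-0.6, -0.8, 0, 0, 0, -0.748, 100], [-0.6, -0.8, 0, 0, 0, -0.748, 100], [-0.6, -0.8, 0, 0, 0, -0.748, 100], [-0.6, -0.8, 0, 0, 0, -0.748, 100], [-0.6, -0.8, 0, 0, 0, -0.748, 100], [-0.6, -0.8, 0, 0, 0, -0.748, 100], [-0.6, -0.8, 0, 0, 0, -0.748, 100], [-0.6, -0.8, 0, 0, 0, -0.748, 100], [-0.6, -0.8, 0, 0, 0, -0.748, 100]], grip_force=10)

```text
t: 2.7
ee_pos: [0.4151, -0.1619, 0.2377]
orientation: [180.0, -0.0, 0.1]
wrist_force: [0.1, -0.6, -0.9]
width: 0.0932
```

```bash
cat >> h.py <<'E'
from scipy.spatial.transform import Rotation as Rn
def go(x,y,z,yaw=None):
    s=arm.read_state(); R=Rn.from_euler("xyz",s["orientation"],degrees=True)
    p=R.inv().apply(np.array([x,y,z])-s["ee_pos"])/.4
    w=np.zeros(3) if yaw is None else (R.inv()*Rn.from_euler("xyz",[180,0,yaw],degrees=True)).as_rotvec()/(np.pi/2)
    print("t",round(s["t"],2),"at",s["ee_pos"].round(4),s["orientation"].round(2),"width",round(s["width"],4),"-> inc",p.round(4),w.round(4))
E
python3 - <<'E'
from h import *
go(.5443,.030,.16,0)
np.set_printoptions(precision=4,suppress=True)
C=np.vstack([ring(.029,.076),ring(.029,.056)])
ms={}
for c in("top","scene"):
    m=mask("cup_top",c,proj(c,[[.647,-.134,.07]])[0])
    if m is None: print("none",c); continue
    ms[c]=m; print(c,fit(C,{c:m},[.647,-.134],False))
print(fit(C,ms,[.647,-.134],False))
E
```

```text
t 2.7 at [ 0.4151 -0.1619  0.2377] [ 1.7999e+02 -0.0000e+00  1.0000e-01] width 0.0932 -> inc [ 0.3238 -0.4793  0.1941] [ 0.0001 -0.      0.0011]
top (array([ 0.6442, -0.1323]), array([0.072]))
scene (array([ 0.6462, -0.133 ]), array([0.085]))
(array([ 0.6448, -0.1322]), array([0.076, 0.089]))
```

play_rows(increments=[[0.324, -0.479, 0.15, 0, 0, 0, 100], [0.324, -0.479, 0.15, 0, 0, 0, 100], [0.324, -0.479, 0.15, 0, 0, 0, 100], [0.324, -0.479, 0.15, 0, 0, 0, 100], [0.324, -0.479, 0.15, 0, 0, 0, 100], [0.324, -0.479, 0.2, 0, 0, 0, 100], [0.324, -0.479, 0.28, 0, 0, 0, 100], [0.324, -0.479, 0.36, 0, 0, 0, 100], [0.324, -0.479, 0.42, 0, 0, 0, 100], [0.324, -0.479, 0.454, 0, 0, 0, 100]])

```text
t: 3.8
ee_pos: [0.5437, 0.0273, 0.0542]
orientation: [180.0, 0.1, -0.2]
wrist_force: [-0.7, -1.1, 0.9]
width: 0.0933
```

play_rows(increments=[[0, 0, 0, 0, 0, 0, 100], [0, 0, 0, 0, 0, 0, 60], [0, 0, 0, 0, 0, 0, 50], [0, 0, 0, 0, 0, 0, 40], [0, 0, 0, 0, 0, 0, 40], [0, 0, 0, 0, 0, 0, 40], [0, 0, 0, 0, 0, 0, 40], [0, 0, 0, 0, 0, 0, 40], [0, 0, -0.05, 0, 0, 0, 40], [0, 0, -0.1, 0, 0, 0, 40]])

```text
t: 4.8
ee_pos: [0.5439, 0.029, 0.096]
orientation: [-180.0, 0.1, 0.0]
wrist_force: [0.6, -1.0, -0.7]
width: 0.0583
```

Run:
```python
from h import *
go(.645,-.1322,.16)
im=arm.grab_frame("scene"); cv2.imwrite("pics/s1.png",cv2.resize(im[150:330,150:390,::-1],(720,540)))
print(fit(cup(.0+.04),{"scene":mask("cup_used","scene")},[.544,.03],False))
```

```text
t 4.8 at [0.5439 0.029  0.096 ] [-1.8e+02  9.0e-02  0.0e+00] width 0.0583 -> inc [ 0.2524  0.403  -0.1604] [0. 0. 0.]
(array([0.54789113, 0.02643334]), array([0.216]))
```

View pics/s1.png

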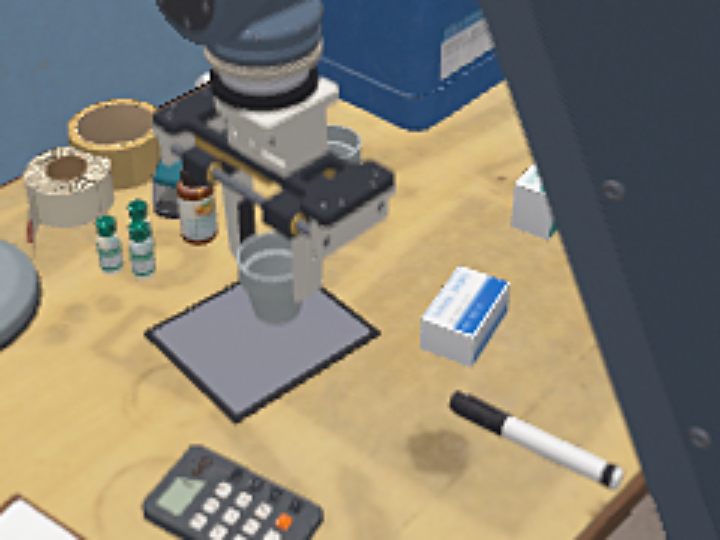

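The cup is held upright in the jaws. Next I carry it over the stack.

play_rows(increments=[[0, 0, -0.1, 0, 0, 0, 40], [0, 0, -0.18, 0, 0, 0, 40], [0.05, 0.08, -0.18, 0, 0, 0, 40], [0.1, 0.16, -0.18, 0, 0, 0, 40], [0.15, 0.24, -0.18, 0, 0, 0, 40], [0.2, 0.32, -0.18, 0, 0, 0, 40], [0.253, 0.404, -0.18, 0, 0, 0, 40], [0.253, 0.404, -0.16, 0, 0, 0, 40], [0.253, 0.404, -0.14, 0, 0, 0, 40], [0.253, 0.404, -0.14, 0, 0, 0, 40]])

```text
t: 5.9
ee_pos: [0.6443, -0.1316, 0.1497]
orientation: [-179.9, 0.2, 0.0]
wrist_force: [-0.7, 0.5, -0.6]
width: 0.0583
```

Run:
```python
from h import *
go(.645,-.1325,.100)
im=arm.grab_frame("scene"); cv2.imwrite("pics/s2.png",cv2.resize(im[140:260,180:340,::-1],(800,600),interpolation=cv2.INTER_CUBIC))
for z in(.096,.098,.100,.102,.104):
  m=mask("cup_used","scene"); print(z,fit(cup(z),{"scene":m},[.645,-.132],False))
```

```text
t 5.9 at [ 0.6443 -0.1316  0.1497] [-1.7993e+02  2.1000e-01  3.0000e-02] width 0.0583 -> inc [0.0022 0.0023 0.1243] [0. 0. 0.]
0.096 (array([ 0.6462462 , -0.13497442]), array([0.303]))
0.098 (array([ 0.64329277, -0.13286015]), array([0.307]))
0.1 (array([ 0.64199689, -0.12876896]), array([0.313]))
0.102 (array([ 0.64177637, -0.12755359]), array([0.317]))
0.104 (array([ 0.63812103, -0.1261214 ]), array([0.322]))
```

View pics/s2.png

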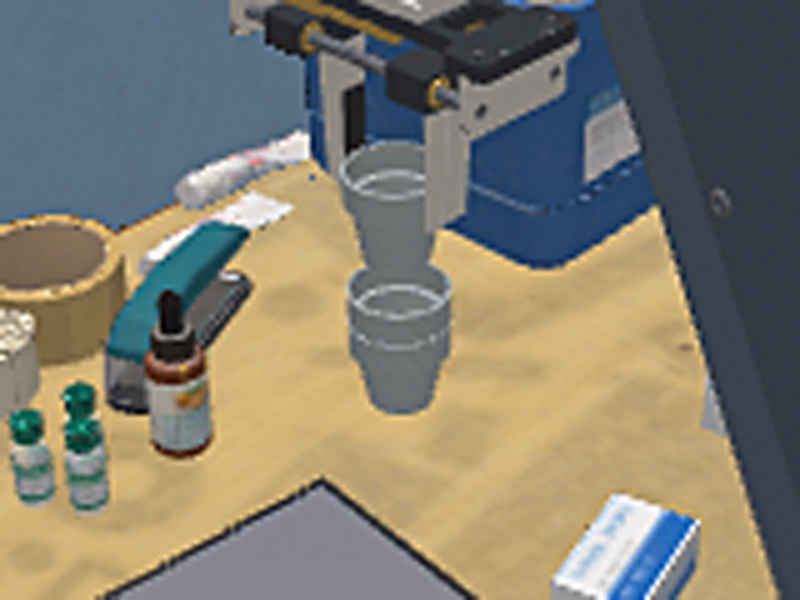

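In the crop the held cup's rim has its left edge at about (341,175). The stack's rim runs from x=348 to 452. I'll compare these edges with the predicted ones before lowering.

Run:
```python
from h import *
for n,x,y,z in [("up",.6443,-.1306,.1527),("up+2x",.6463,-.1306,.1527),("up+2y",.6443,-.1286,.1527),("st",.645,-.1322,.076),("st foot",.645,-.1322,0.)]:
    q=(proj("scene",ring(.029 if z else .018,z)+[x,y,0])-[180,140])*5
    print(n,"x",q[:,0].min().round(1),q[:,0].max().round(1),"y",q[:,1].min().round(1),q[:,1].max().round(1))
```

```text
up x 335.8 445.3 y 140.2 195.5
up+2x x 333.2 442.5 y 138.9 194.1
up+2y x 333.1 442.7 y 141.5 196.9
st x 341.3 446.3 y 257.0 315.6
st foot x 364.3 427.0 y 376.8 414.9
```

Predicted and seen edges agree to about 1 mm, relative to each other. I'll lower the cup.

play_rows(increments=[[0.001, 0.003, 0.02, 0, 0, 0, 40], [0.001, 0.003, 0.04, 0, 0, 0, 40], [0.001, 0.003, 0.06, 0, 0, 0, 40], [0.001, 0.003, 0.075, 0, 0, 0, 40], [0.001, 0.003, 0.09, 0, 0, 0, 40], [0.001, 0.003, 0.1, 0, 0, 0, 40], [0.001, 0.003, 0.11, 0, 0, 0, 40], [0.001, 0.003, 0.12, 0, 0, 0, 40], [0.001, 0.003, 0.128, 0, 0, 0, 40], [0.001, 0.003, 0.128, 0, 0, 0, 40]])

```text
t: 7.2
ee_pos: [0.6458, -0.1338, 0.1004]
orientation: [-180.0, 0.0, -0.0]
wrist_force: [0.1, 0.4, -0.8]
width: 0.0584
```

play_rows(increments=[[0, 0, 0.008, 0, 0, 0, 40], [0, 0, 0.008, 0, 0, 0, 60], [0, 0, 0.008, 0, 0, 0, 66], [0, 0, 0.008, 0, 0, 0, 70], [0, 0, 0.008, 0, 0, 0, 80], [0, 0, 0.008, 0, 0, 0, 90], [0, 0, 0.008, 0, 0, 0, 95], [0, 0, -0.05, 0, 0, 0, 95], [0, 0, -0.14, 0, 0, 0, 95], [0, 0, -0.2, 0, 0, 0, 95]])

```text
t: 8.2
ee_pos: [0.6464, -0.1339, 0.183]
orientation: [180.0, -0.1, -0.0]
wrist_force: [0.3, -0.5, -0.2]
width: 0.0887
```

Run:
```python
from h import *
go(.4468,-.0895,.13,15)
im=arm.grab_frame("scene"); cv2.imwrite("pics/s3.png",cv2.resize(im[140:260,180:340,::-1],(800,600),interpolation=cv2.INTER_CUBIC))
S=np.vstack([cup(0),cup(.02),cup(.04)])
for q in("cup_used","cup_top","cup_low"):
  for d in arm.masks_of(q,"scene")[:3]:
    ys,xs=np.nonzero(d["mask"]); print(q,d["confidence"],xs.min(),xs.max(),ys.min(),ys.max())
q=proj("scene",S+[.645,-.1322,0]); print("predicted stack of 3",q.min(0),q.max(0))
for z in(.076,.096): q=(proj("scene",ring(.029,z)+[.645,-.1322,0])-[180,140])*5; print(z,q.min(0),q.max(0))
```

```text
t 8.2 at [ 0.6464 -0.1339  0.183 ] [ 1.7998e+02 -9.0000e-02 -0.0000e+00] width 0.0887 -> inc [-0.4992 -0.1111  0.1317] [ 0.0004 -0.001  -0.1667]
cup_used 0.78 250 269 186 202
cup_top 0.61 251 268 202 208
cup_low 0.53 250 270 205 222
predicted stack of 3 [248.03952307 185.41159544] [269.25991109 222.98319074]
0.076 [341.26136972 257.02044866] [446.27096582 315.62039293]
0.096 [340.19761533 227.05797719] [446.29955545 284.81912684]
```

View pics/s3.png

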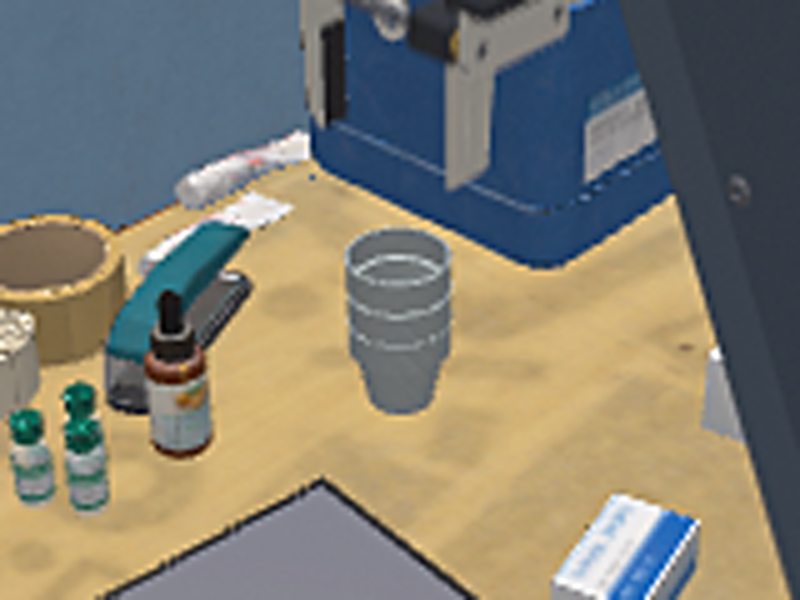

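The third rim sits at y≈228 against a predicted 227, so the cup is fully nested. The carton is next.

play_rows(increments=[[-0.1, -0.022, 0, 0, 0, -0.178, 95], [-0.2, -0.044, 0, 0, 0, -0.178, 95], [-0.3, -0.066, 0, 0, 0, -0.178, 95], [-0.4, -0.088, 0, 0, 0, -0.178, 95], [-0.5, -0.111, 0.05, 0, 0, -0.178, 100], [-0.5, -0.111, 0.13, 0, 0, -0.178, 100], [-0.5, -0.111, 0.22, 0, 0, -0.178, 100], [-0.5, -0.111, 0.3, 0, 0, -0.178, 100], [-0.5, -0.111, 0.36, 0, 0, -0.178, 100], [-0.5, -0.111, 0.397, 0, 0, -0.178, 100]])

```text
t: 9.4
ee_pos: [0.4441, -0.0889, 0.0192]
orientation: [-179.9, 0.2, 16.0]
wrist_force: [-4.1, -0.7, 19.0]
width: 0.0931
```

play_rows(increments=[[0, 0, 0, 0, 0, 0, 100], [0, 0, 0, 0, 0, 0, 70], [0, 0, 0, 0, 0, 0, 55], [0, 0, 0, 0, 0, 0, 45], [0, 0, 0, 0, 0, 0, 30], [0, 0, 0, 0, 0, 0, 30], [0, 0, 0, 0, 0, 0, 30], [0, 0, 0, 0, 0, 0, 30], [0, 0, -0.06, 0, 0, 0, 30], [0, 0, -0.12, 0, 0, 0, 30]])

```text
t: 10.4
ee_pos: [0.4455, -0.0893, 0.0702]
orientation: [-179.9, 0.1, 16.0]
wrist_force: [0.7, -0.7, -0.6]
width: 0.0459
```

Run:
```python
from h import *
go(.564,.0295,.08)
im=arm.grab_frame("scene"); cv2.imwrite("pics/s4.png",cv2.resize(im[170:320,180:380,::-1],(800,600),interpolation=cv2.INTER_CUBIC))
```

```text
t 10.4 at [ 0.4455 -0.0893  0.0702] [-1.7994e+02  9.0000e-02  1.6020e+01] width 0.0459 -> inc [ 0.3667 -0.2037 -0.0248] [0. 0. 0.]
```

View pics/s4.png

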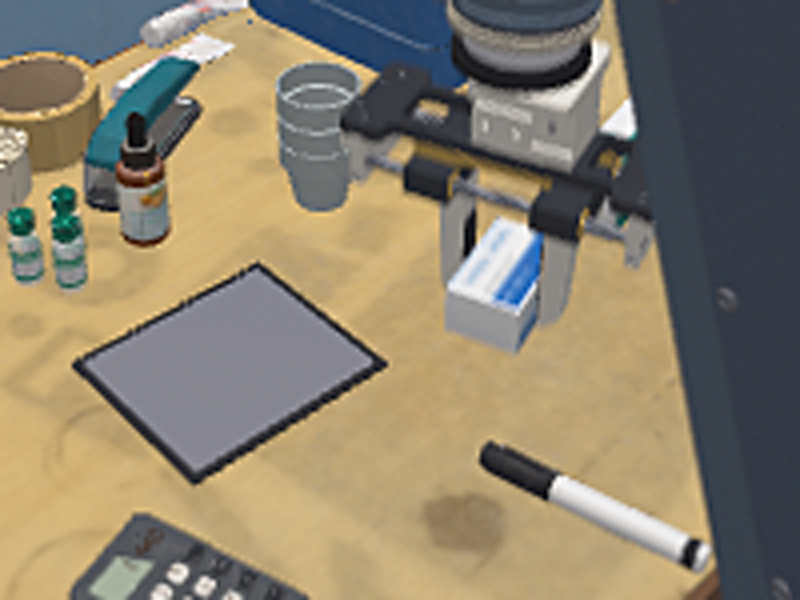

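Carton held level. Next I carry it to the middle of the mat and lower it slowly.

play_rows(increments=[[0, 0, -0.08, 0, 0, 0, 30], [0.08, -0.044, -0.08, 0, 0, 0, 30], [0.16, -0.088, -0.08, 0, 0, 0, 30], [0.24, -0.132, -0.08, 0, 0, 0, 30], [0.31, -0.17, -0.07, 0, 0, 0, 30], [0.367, -0.204, -0.04, 0, 0, 0, 30], [0.367, -0.204, 0.0, 0, 0, 0, 30], [0.367, -0.204, 0.035, 0, 0, 0, 30], [0.367, -0.204, 0.06, 0, 0, 0, 30], [0.367, -0.204, 0.075, 0, 0, 0, 30]])

```text
t: 11.45
ee_pos: [0.564, 0.0291, 0.039]
orientation: [-180.0, 0.1, 16.0]
wrist_force: [-0.8, -1.0, -0.0]
width: 0.0459
```

play_rows(increments=[[0, 0, 0.01, 0, 0, 0, 30], [0, 0, 0.02, 0, 0, 0, 30], [0, 0, 0.03, 0, 0, 0, 30], [0, 0, 0.034, 0, 0, 0, 30], [0, 0, 0.036, 0, 0, 0, 30], [0, 0, 0.037, 0, 0, 0, 30], [0, 0, 0.038, 0, 0, 0, 30], [0, 0, 0.038, 0, 0, 0, 30], [0, 0, 0.038, 0, 0, 0, 30], [0, 0, 0.038, 0, 0, 0, 30]])

```text
t: 12.45
ee_pos: [0.5647, 0.0295, 0.0251]
orientation: [180.0, -0.0, 16.0]
wrist_force: [-1.0, -0.1, 5.8]
width: 0.0463
```

play_rows(increments=[[0, 0, -0.002, 0, 0, 0, 45], [0, 0, -0.002, 0, 0, 0, 60], [0, 0, -0.002, 0, 0, 0, 75], [0, 0, -0.002, 0, 0, 0, 85], [0, 0, -0.002, 0, 0, 0, 90], [0, 0, -0.05, 0, 0, 0, 90], [0, 0, -0.15, 0, 0, 0, 90], [0, 0, -0.27, 0, 0, 0, 90], [0, 0, -0.39, 0, 0, 0, 90], [0, 0, -0.5, 0, 0, 0, 90]])

```text
t: 13.45
ee_pos: [0.5644, 0.0295, 0.2272]
orientation: [180.0, -0.0, 16.0]
wrist_force: [0.4, -0.1, 0.1]
width: 0.0835
```

Run:
```python
from h import *
np.set_printoptions(precision=4,suppress=True)
im=arm.grab_frame("scene"); t=arm.grab_frame("top")
p0=[.564,.029]
S=SH["carton_small"]+[0,0,.003]
for c in("scene","top"):
    m=mask("carton_small",c,proj(c,[[.564,.029,.02]])[0])
    if m is not None: print(c,fit(S,{c:m},p0))
# magnifier close-up from the top picture and the scene picture
a1=cv2.resize(t[100:290,0:170],(510,570),interpolation=cv2.INTER_CUBIC); a2=cv2.resize(im[200:340,0:70],(285,570),interpolation=cv2.INTER_CUBIC)
cv2.imwrite("pics/mag.png",np.hstack([a1,a2])[...,::-1])
for q in("knob_top","lens_mid"):
  for c in("scene","top"): print(q,c,[(np.round(d["location"],4),round(d["confidence"],2)) for d in arm.spot_in(q,c)][:3])
```

```text
scene (array([0.5649, 0.0256, 0.2769]), array([0.094]))
knob_top scene [(array([0.5602, 0.4223, 0.2243]), 0.78)]
knob_top top [(array([0.57  , 0.4191, 0.227 ]), 0.86)]
lens_mid scene [(array([0.557 , 0.4232, 0.2183]), 0.97)]
lens_mid top [(array([0.567 , 0.4153, 0.2249]), 0.93)]
```

View pics/mag.png

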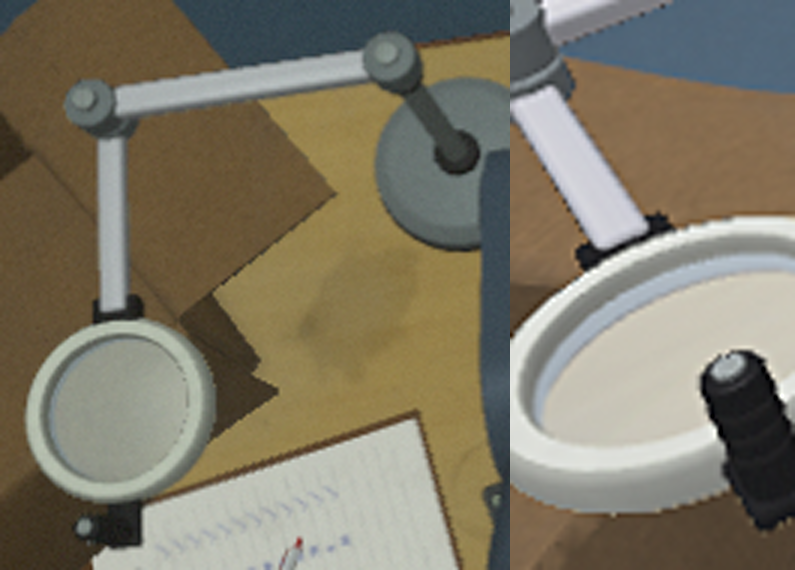

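The carton lies on the mat. In the top picture the knob top is at (28.7,275.7), the lens ring centre at (40.3,236.7), the elbow cap at (29.3,133.7) and the post cap at (130,117.7). In the scene picture the knob top is at (55.3,289.7).

```bash
cat > mag.py <<'E'
from h import *
from scipy.optimize import least_squares
np.set_printoptions(precision=4,suppress=True)
tk=unproj("top",[(28.7,275.7)],.276)[0]; sk=unproj("scene",[(55.3,289.7)],.276)[0]
cap=unproj("top",[(130,117.7)],.272)[0]; capS=unproj("scene",[(110,161)],.272)[0]; lens=unproj("top",[(40.3,236.7)],.221)[0]; foot=unproj("top",[(152.3,154)],.01)[0]
elb=unproj("top",[(29.3,133.7)],.272)[0]
L=[.5638,.4215]
def f(p):
    x,y,u,v=p
    e=np.array([x,y])+.22*np.array([np.cos(u),np.sin(u)]); d=u+np.pi/2+v; w=np.array([np.cos(d),np.sin(d)])
    return e,e+.22*w,e+.308*w
def res(p):
    e,l,k=f(p); o=p[:2]
    return np.r_[o-cap[:2],(o-capS[:2])*.6,(o-foot[:2])*.6,e-elb[:2],l-lens[:2],k-tk[:2],k-sk[:2]]
s=least_squares(res,[.77,.2,1.57,0])
if __name__=="__main__":
    print("knob",tk,sk,"cap",cap,capS,"foot",foot,"elbow",elb,"lens",lens)
    print(s.x[:2],np.degrees(s.x[2:]),f(s.x),(s.fun*1000).round(1))
    P=s.x[:2]; T=np.array([.5645,.0285])
    d=T-P; r=np.hypot(*d); b=2*np.arccos(r/.44)   # lens arm = upper + b
    u=np.arctan2(d[1],d[0])-b/2; v=b-np.pi/2
    u=u%(2*np.pi)
    print("target u,v",np.degrees([u,v]),f(np.r_[P,u,v]))
    for a in np.linspace(0,1,9): q=s.x[2:]*(1-a)+np.array([u,v])*a; print(a,np.degrees(q),f(np.r_[P,q])[2],"r",np.hypot(*f(np.r_[P,q])[2]))
    k=f(s.x)[2]; go(k[0],k[1],.26)
    x,y=k; go(x,y,.36,np.degrees(np.arctan2(y,x)))
E
python3 mag.py
```

```text
knob [0.4724 0.4231 0.276 ] [0.4749 0.4205 0.276 ] cap [0.7791 0.1921 0.272 ] [0.7705 0.1954 0.272 ] foot [0.7819 0.2017 0.01  ] elbow [0.7767 0.4116 0.272 ] lens [0.5593 0.4201 0.221 ]
[0.7779 0.1936] [89.5124 -1.0719] (array([0.7798, 0.4136]), array([0.5598, 0.4196]), array([0.4719, 0.422 ])) [-1.2  1.5  4.4 -1.1 -2.4 -4.8  3.   2.   0.5 -0.4 -0.5 -1.1 -3.   1.5]
target u,v [165.5605  14.3542] (array([0.5648, 0.2485]), array([0.5645, 0.0285]), array([ 0.5644, -0.0595]))
0.0 [89.5124 -1.0719] [0.4719 0.422 ] r 0.6330507417833504
0.125 [99.0184  0.8564] [0.44   0.3581] r 0.5672719848164604
0.25 [108.5244   2.7847] [0.421  0.2903] r 0.5114266446767869
0.375 [118.0304   4.7129] [0.4154 0.2212] r 0.47067279157683567
0.5 [127.5364   6.6412] [0.4229 0.1535] r 0.4499246851374228
0.625 [137.0425   8.5694] [0.4429 0.0894] r 0.45184253134052277
0.75 [146.5485  10.4977] [0.4742 0.0313] r 0.475235572381688
0.875 [156.0545  12.4259] [ 0.5153 -0.0189] r 0.5156497639875524
1.0 [165.5605  14.3542] [ 0.5644 -0.0595] r 0.5674967672435789
t 13.85 at [0.564  0.0295 0.2233] [-179.95    0.15   16.02] width 0.084 -> inc [ 0.0491 -1.0068 -0.0911] [0. 0. 0.]
t 13.85 at [0.564  0.0295 0.2233] [-179.95    0.15   16.02] width 0.084 -> inc [ 0.0485 -1.007  -0.3411] [-0.0009  0.0015 -0.2866]
```

Both cameras put the knob at about (0.472, 0.422), and the linkage fit is within about 3 mm. I'll go above the knob with the yaw near 64° so the jaws push along the path.

play_rows(increments=[[0, 0, -0.12, 0, 0, 0, 90], [0, 0, -0.24, 0, 0, 0, 90], [0.03, -0.1, -0.34, 0, 0, -0.1, 90], [0.03, -0.22, -0.34, 0, 0, -0.2, 90], [0.03, -0.34, -0.34, 0, 0, -0.3, 90], [0.03, -0.46, -0.34, 0, 0, -0.39, 90], [0.03, -0.58, -0.34, 0, 0, -0.47, 90], [0.03, -0.7, -0.34, 0, 0, -0.533, 90], [0.04, -0.8, -0.34, 0, 0, -0.533, 90], [0.04, -0.85, -0.34, 0, 0, -0.533, 90]])

```text
t: 14.85
ee_pos: [0.485, 0.3635, 0.3593]
orientation: [-179.9, 0.1, 64.1]
wrist_force: [-0.0, -0.2, 0.5]
width: 0.0835
```

Run:
```python
from h import *
go(.4727,.4218,.30,64)
```

```text
t 14.85 at [0.485  0.3635 0.3593] [-1.7991e+02  9.0000e-02  6.4130e+01] width 0.0835 -> inc [ 0.1179 -0.0909  0.1481] [-0.0009  0.001   0.0014]
```

play_rows(increments=[[0.06, -0.045, 0, 0, 0, 0, 90], [0.118, -0.091, 0, 0, 0, 0, 90], [0.118, -0.091, 0.03, 0, 0, 0, 90], [0.118, -0.091, 0.06, 0, 0, 0, 90], [0.118, -0.091, 0.09, 0, 0, 0, 90], [0.118, -0.091, 0.11, 0, 0, 0, 90], [0.118, -0.091, 0.13, 0, 0, 0, 90], [0.118, -0.091, 0.14, 0, 0, 0, 90], [0.118, -0.091, 0.145, 0, 0, 0, 90], [0.118, -0.091, 0.145, 0, 0, 0, 90]])

```text
t: 15.85
ee_pos: [0.4742, 0.419, 0.3029]
orientation: [180.0, -0.0, 64.0]
wrist_force: [-0.4, -0.1, 0.2]
width: 0.0837
```

Run:
```python
from h import *
go(.4727,.4218,.256,64)
im=arm.grab_frame("scene"); cv2.imwrite("pics/s5.png",cv2.resize(im[180:360,0:200,::-1],(660,594),interpolation=cv2.INTER_CUBIC))
```

```text
t 15.85 at [0.4742 0.419  0.3029] [ 1.800e+02 -1.000e-02  6.398e+01] width 0.0837 -> inc [ 0.0046 -0.0064  0.1172] [ 0.     -0.0001 -0.0002]
```

View pics/s5.png

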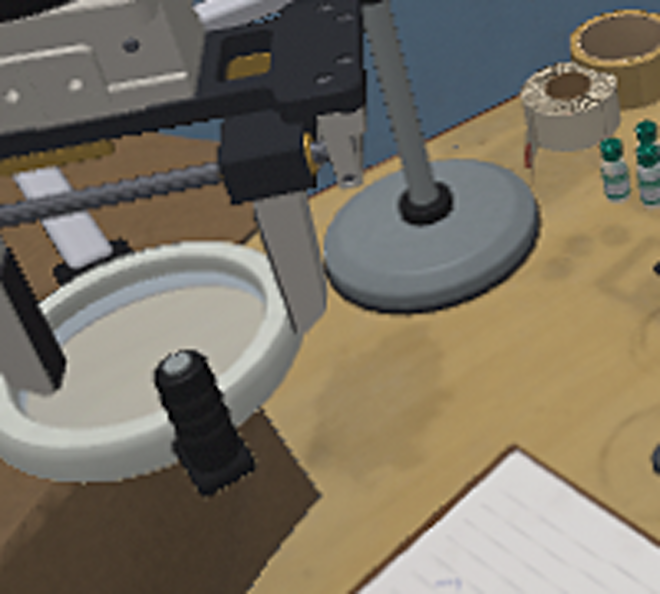

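The fingers straddle the knob: fingertips at about (50,390) and (310,325), knob top at (178,360). I'll lower and close.

play_rows(increments=[[0.005, -0.006, 0.03, 0, 0, 0, 90], [0.005, -0.006, 0.06, 0, 0, 0, 90], [0.005, -0.006, 0.08, 0, 0, 0, 90], [0.005, -0.006, 0.095, 0, 0, 0, 90], [0.005, -0.006, 0.105, 0, 0, 0, 90], [0.005, -0.006, 0.11, 0, 0, 0, 80], [0.005, -0.006, 0.112, 0, 0, 0, 60], [0.005, -0.006, 0.112, 0, 0, 0, 40], [0.005, -0.006, 0.112, 0, 0, 0, 30], [0.005, -0.006, 0.112, 0, 0, 0, 25]], grip_force=30)

```text
t: 16.9
ee_pos: [0.4729, 0.422, 0.2583]
orientation: [180.0, -0.0, 64.0]
wrist_force: [0.6, -0.0, 0.7]
width: 0.0482
```

play_rows(increments=[[0, 0, 0, 0, 0, 0, 20], [0, 0, 0, 0, 0, 0, 15], [0, 0, 0, 0, 0, 0, 5], [0, 0, 0, 0, 0, 0, 5], [0, 0, 0, 0, 0, 0, 5], [0, 0, 0, 0, 0, 0, 5], [0, 0, 0, 0, 0, 0, 5], [0, 0, 0, 0, 0, 0, 5], [0, 0, 0, 0, 0, 0, 5], [0, 0, 0, 0, 0, 0, 5]])

```text
t: 17.9
ee_pos: [0.4729, 0.422, 0.2581]
orientation: [180.0, -0.0, 64.0]
wrist_force: [0.2, 1.8, 0.2]
width: 0.0191
```

Run:
```python
from mag import *
st=arm.read_state(); k0=st["ee_pos"][:2]; yaw0=st["orientation"][2]; print(st["wrist_force"],st["width"],st["ee_pos"])
P=s.x[:2]
def ik(K):  # knob -> u,v
    d=K-P; r=np.hypot(*d); b=np.arccos((r*r-.22**2-.308**2)/(2*.22*.308)); u=np.arctan2(d[1],d[0])-np.arctan2(.308*np.sin(b),.22+.308*np.cos(b)); return np.array([u%(2*np.pi),b-np.pi/2])
q0=ik(k0); T=np.array([.5647,.028]); d=T-P; b=2*np.arccos(np.hypot(*d)/.44); q1=np.array([(np.arctan2(d[1],d[0])-b/2)%(2*np.pi),b-np.pi/2])
print(np.degrees(q0),np.degrees(q1))
ys=np.radians(yaw0); X=np.array([np.cos(ys),np.sin(ys)]); Y=np.array([np.sin(ys),-np.cos(ys)])
for a in np.linspace(0,1,31):
    k=f(np.r_[P,q0*(1-a)+q1*a])[2]; D=k-k0; print(round(a,3),k.round(4),(D@X/.4).round(4),(D@Y/.4).round(4))
```

```text
[0.2047 1.7637 0.182 ] 0.019120795952756505 [0.4729 0.422  0.2581]
[89.238  -0.7975] [165.6949  14.3052]
0.0 [0.4729 0.422 ] 0.0 -0.0
0.033 [0.4631 0.4055] -0.0478 -0.0039
0.067 [0.4542 0.3886] -0.0955 -0.0054
0.1 [0.4462 0.3713] -0.1431 -0.0045
0.133 [0.4391 0.3538] -0.1904 -0.0011
0.167 [0.433  0.3359] -0.2372 0.0046
0.2 [0.4278 0.3178] -0.2836 0.0127
0.233 [0.4235 0.2996] -0.3292 0.0231
0.267 [0.4202 0.2812] -0.3741 0.0358
0.3 [0.4178 0.2628] -0.4181 0.0507
0.333 [0.4164 0.2443] -0.4612 0.0677
0.367 [0.4159 0.2259] -0.5031 0.0869
0.4 [0.4164 0.2076] -0.5438 0.1081
0.433 [0.4178 0.1893] -0.5832 0.1312
0.467 [0.4201 0.1713] -0.6212 0.1562
0.5 [0.4233 0.1535] -0.6578 0.183
0.533 [0.4274 0.1359] -0.6927 0.2115
0.567 [0.4324 0.1186] -0.726 0.2416
0.6 [0.4383 0.1017] -0.7576 0.2733
0.633 [0.4449 0.0852] -0.7874 0.3064
0.667 [0.4524 0.0691] -0.8154 0.3408
0.7 [0.4607 0.0535] -0.8414 0.3765
0.733 [0.4697 0.0384] -0.8654 0.4133
0.767 [0.4794 0.0239] -0.8874 0.4511
0.8 [0.4898 0.0099] -0.9074 0.4898
0.833 [ 0.5009 -0.0035] -0.9253 0.5293
0.867 [ 0.5126 -0.0162] -0.941 0.5694
0.9 [ 0.5248 -0.0282] -0.9546 0.6102
0.933 [ 0.5376 -0.0395] -0.966 0.6514
0.967 [ 0.5509 -0.0501] -0.9753 0.6929
1.0 [ 0.5647 -0.06  ] -0.9823 0.7346
```

The knob is held at a width of 19 mm. I'll swing it along the linkage arc in slow stages.

play_rows(increments=[[-0.015, -0.001, 0, 0, 0, 0, 5], [-0.048, -0.004, 0, 0, 0, -0.02, 5], [-0.095, -0.005, 0, 0, 0, -0.04, 5], [-0.143, -0.004, 0, 0, 0, -0.06, 5], [-0.19, -0.001, 0, 0, 0, -0.08, 5], [-0.237, 0.005, 0, 0, 0, -0.1, 5], [-0.284, 0.013, 0, 0, 0, -0.12, 5], [-0.329, 0.023, 0, 0, 0, -0.14, 5], [-0.374, 0.036, 0, 0, 0, -0.16, 5], [-0.418, 0.051, 0, 0, 0, -0.18, 5]])

```text
t: 18.9
ee_pos: [0.4172, 0.2619, 0.2581]
orientation: [-180.0, -0.0, 80.3]
wrist_force: [1.3, 1.7, -1.8]
width: 0.0198
```

```bash
cat > nxt.py <<'E'
from mag import *
import sys
P=s.x[:2]
def ik(K):
    d=K-P; r=np.hypot(*d); b=np.arccos((r*r-.22**2-.308**2)/(2*.22*.308)); u=np.arctan2(d[1],d[0])-np.arctan2(.308*np.sin(b),.22+.308*np.cos(b)); return np.array([u%(2*np.pi),b-np.pi/2])
st=arm.read_state(); k0=st["ee_pos"][:2]; print(st["t"],st["ee_pos"],st["orientation"],st["wrist_force"],st["width"])
T=np.array([float(v) for v in sys.argv[1:3]]); n=int(sys.argv[3])
d=T-P; b=2*np.arccos(np.hypot(*d)/.44); q1=np.array([(np.arctan2(d[1],d[0])-b/2)%(2*np.pi),b-np.pi/2]); q0=ik(k0)
ys=np.radians(st["orientation"][2]); X=np.array([np.cos(ys),np.sin(ys)]); Y=np.array([np.sin(ys),-np.cos(ys)])
for a in np.linspace(0,1,n+1)[1:]:
    k=f(np.r_[P,q0*(1-a)+q1*a])[2]; D=k-k0; print(round(a,3),k.round(4),(D@X/.4).round(4),(D@Y/.4).round(4))
E
python3 nxt.py .5647 .028 20
```

```text
18.9 [0.4172 0.2619 0.2581] [-179.9969   -0.0148   80.2688] [ 1.2952  1.7385 -1.7606] 0.019759469253062777
0.05 [0.4158 0.2425] -0.0483 0.0047
0.1 [0.4155 0.2232] -0.096 0.012
0.15 [0.4162 0.204 ] -0.1431 0.0218
0.2 [0.4179 0.1849] -0.1893 0.0341
0.25 [0.4206 0.1661] -0.2347 0.0487
0.3 [0.4243 0.1474] -0.279 0.0657
0.35 [0.429  0.1291] -0.3221 0.0849
0.4 [0.4346 0.1112] -0.364 0.1064
0.45 [0.4411 0.0937] -0.4044 0.1299
0.5 [0.4486 0.0766] -0.4433 0.1555
0.55 [0.4569 0.06  ] -0.4807 0.1829
0.6 [0.466 0.044] -0.5163 0.2122
0.65 [0.476  0.0285] -0.5502 0.2433
0.7 [0.4867 0.0137] -0.5821 0.2759
0.75 [ 0.4981 -0.0004] -0.6122 0.3101
0.8 [ 0.5102 -0.0139] -0.6402 0.3456
0.85 [ 0.523  -0.0266] -0.6661 0.3825
0.9 [ 0.5364 -0.0385] -0.6899 0.4204
0.95 [ 0.5503 -0.0497] -0.7115 0.4594
1.0 [ 0.5647 -0.06  ] -0.7308 0.4994
```

play_rows(increments=[[-0.04, 0.004, 0, 0, 0, -0.02, 5], [-0.09, 0.011, 0, 0, 0, -0.05, 5], [-0.14, 0.021, 0, 0, 0, -0.08, 5], [-0.189, 0.034, 0, 0, 0, -0.11, 5], [-0.235, 0.049, 0, 0, 0, -0.14, 5], [-0.279, 0.066, 0, 0, 0, -0.17, 5], [-0.322, 0.085, 0, 0, 0, -0.2, 5], [-0.364, 0.106, 0, 0, 0, -0.23, 5], [-0.404, 0.13, 0, 0, 0, -0.26, 5], [-0.443, 0.156, 0, 0, 0, -0.29, 5]])

```text
t: 19.9
ee_pos: [0.4486, 0.0768, 0.258]
orientation: [-180.0, -0.0, 106.4]
wrist_force: [-1.4, 1.4, -0.5]
width: 0.0192
```

```bash
python3 nxt.py .5647 .028 10
python3 - <<'E'
from h import *
a=arm.grab_frame("scene"); b=arm.grab_frame("top")
cv2.imwrite("pics/s6.png",np.hstack([cv2.resize(a,(400,300)),cv2.resize(b,(400,300))])[...,::-1])
E
```

```text
19.9 [0.4486 0.0768 0.258 ] [-179.9773   -0.0343  106.3926] [-1.3513  1.3727 -0.5246] 0.01924582514863345
0.1 [0.4569 0.0602] -0.0457 0.0082
0.2 [0.4661 0.0442] -0.0906 0.0187
0.3 [0.476  0.0287] -0.1347 0.0317
0.4 [0.4867 0.0139] -0.1778 0.0468
0.5 [ 0.4981 -0.0003] -0.2198 0.0643
0.6 [ 0.5102 -0.0138] -0.2607 0.0838
0.7 [ 0.523  -0.0265] -0.3002 0.1054
0.8 [ 0.5364 -0.0385] -0.3384 0.129
0.9 [ 0.5503 -0.0496] -0.375 0.1545
1.0 [ 0.5647 -0.06  ] -0.41 0.1818
```

View pics/s6.png

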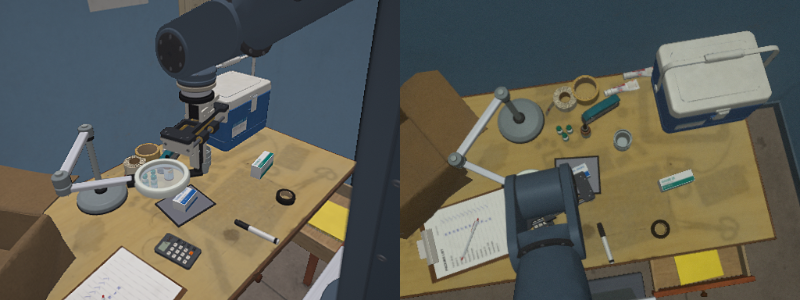

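The magnifier follows. In the left half the lens is at (163,178), still short of the carton at (185,195). I'll do the last stage.

play_rows(increments=[[-0.046, 0.008, 0, 0, 0, -0.03, 5], [-0.091, 0.019, 0, 0, 0, -0.06, 5], [-0.135, 0.032, 0, 0, 0, -0.09, 5], [-0.178, 0.047, 0, 0, 0, -0.12, 5], [-0.22, 0.064, 0, 0, 0, -0.15, 5], [-0.261, 0.084, 0, 0, 0, -0.18, 5], [-0.3, 0.105, 0, 0, 0, -0.2, 5], [-0.338, 0.129, 0, 0, 0, -0.22, 5], [-0.375, 0.155, 0, 0, 0, -0.24, 5], [-0.41, 0.182, 0, 0, 0, -0.26, 5]])

```text
t: 21.0
ee_pos: [0.5649, -0.0589, 0.258]
orientation: [-180.0, -0.1, 129.7]
wrist_force: [-0.7, 1.7, 2.3]
width: 0.0198
```

Run:
```python
from h import *
np.set_printoptions(precision=4,suppress=True)
st=arm.read_state(); print(st["t"],st["ee_pos"],st["wrist_force"])
a=arm.grab_frame("scene"); b=arm.grab_frame("top")
for c in("scene","top"):
    print(c,"lens",[(np.round(d["location"],4),round(d["confidence"],2)) for d in arm.spot_in("lens_mid",c)][:2],"carton",[(np.round(d["location"],4),round(d["confidence"],2)) for d in arm.spot_in("carton_small",c)][:2])
cv2.imwrite("pics/s7.png",np.hstack([cv2.resize(a[140:300,120:290],(400,376),interpolation=2),cv2.resize(b[120:280,130:300],(400,376),interpolation=2)])[...,::-1])
```

```text
21.0 [ 0.5649 -0.0589  0.258 ] [-0.7477  1.7417  2.3333]
scene lens [(array([0.5564, 0.0574, 0.2228]), 0.72), (array([0.7161, 0.0731, 0.034 ]), 0.58)] carton [(array([0.5581, 0.0358, 0.034 ]), 0.67), (array([0.6877, 0.051 , 0.0322]), 0.56)]
top lens [(array([0.5712, 0.0788, 0.2315]), 0.82)] carton []
```

View pics/s7.png

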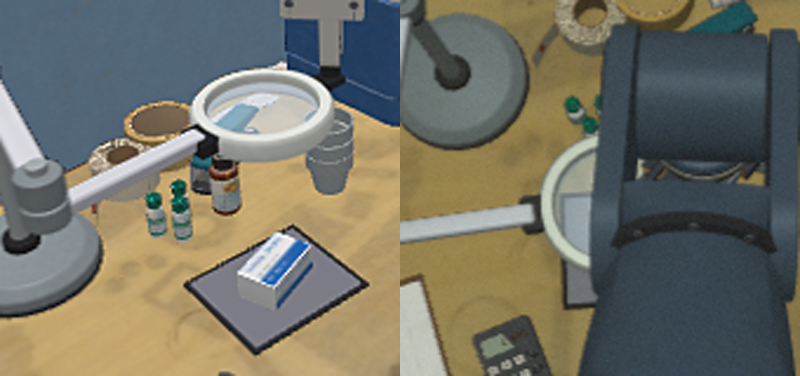

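The scene shows the ring spanning (190–334, 68–160) in the crop. The carton lies flat in the middle of the mat at (275,268). I'll release, lift clear and move aside, then measure.

play_rows(increments=[[0, 0, 0, 0, 0, 0, 20], [0, 0, 0, 0, 0, 0, 35], [0, 0, 0, 0, 0, 0, 50], [0, 0, 0, 0, 0, 0, 60], [0, 0, 0, 0, 0, 0, 60], [0, 0, -0.05, 0, 0, 0, 60], [0, 0, -0.1, 0, 0, 0, 60], [0, 0, -0.16, 0, 0, 0, 60], [0, 0, -0.22, 0, 0, 0, 60], [0, 0, -0.25, 0, 0, 0, 60]])

```text
t: 22.3
ee_pos: [0.5654, -0.0595, 0.36]
orientation: [179.9, 0.1, 129.7]
wrist_force: [-1.0, -0.0, 0.4]
width: 0.0556
```

Run:
```python
from h import *
print(unproj("scene",[(231.3,188.5)],.217))
go(.30,-.28,.37)
```

```text
[[0.56282239 0.03283254 0.217     ]]
t 22.3 at [ 0.5654 -0.0595  0.36  ] [1.7991e+02 1.1000e-01 1.2969e+02] width 0.0556 -> inc [-5.000e-04 -8.624e-01 -2.630e-02] [0. 0. 0.]
```

play_rows(increments=[[0, -0.1, -0.02, 0, 0, 0, 60], [0, -0.2, -0.02, 0, 0, 0, 60], [0, -0.3, -0.02, 0, 0, 0, 60], [0, -0.4, -0.02, 0, 0, 0, 60], [0, -0.5, -0.02, 0, 0, 0, 60], [0, -0.6, -0.02, 0, 0, 0, 60], [0, -0.7, -0.02, 0, 0, 0, 60], [0, -0.78, -0.02, 0, 0, 0, 60], [0, -0.85, -0.02, 0, 0, 0, 60], [0, -0.86, -0.02, 0, 0, 0, 60]])

```text
t: 23.3
ee_pos: [0.3435, -0.2252, 0.363]
orientation: [-177.5, 0.7, 126.7]
wrist_force: [0.1, 0.3, -0.0]
width: 0.0558
```

Run:
```python
from h import *
np.set_printoptions(precision=4,suppress=True)
a=arm.grab_frame("scene"); b=arm.grab_frame("top"); S=SH["carton_small"]+[0,0,.003]
for c in("scene","top"):
    print(c,"lens",[(np.round(d["location"],4),round(d["confidence"],2)) for d in arm.spot_in("lens_mid",c)][:1],"carton",[(np.round(d["location"],4),round(d["confidence"],2)) for d in arm.spot_in("carton_small",c)][:2])
    m=mask("carton_small",c,proj(c,[[.564,.029,.02]])[0])
    if m is not None: print(c,fit(S,{c:m},[.564,.029]))
    m=mask("lens_mid",c,None,False)
    if m is not None: # drop thin arm and knob
        k=cv2.getStructuringElement(cv2.MORPH_ELLIPSE,(25,25)); mm=cv2.morphologyEx(m.astype(np.uint8),cv2.MORPH_CLOSE,k); mm=cv2.morphologyEx(mm,cv2.MORPH_OPEN,k)
        print(c,"lens fit",fit(SH["lens"],{c:mm.astype(float)},[.5645,.03],False))
cv2.imwrite("pics/s8.png",np.hstack([cv2.resize(a[140:300,120:290],(400,376),interpolation=2),cv2.resize(b[120:280,130:300],(400,376),interpolation=2)])[...,::-1])
print(arm.read_state()["t"],arm.read_state()["ee_pos"])
```

```text
scene lens [(array([0.6875, 0.055 , 0.0323]), 0.49)] carton [(array([0.5608, 0.0556, 0.2235]), 0.73), (array([ 0.6251, -0.1361,  0.084 ]), 0.73)]
scene (array([0.5658, 0.0259, 0.3229]), array([0.095]))
scene lens fit (array([0.5697, 0.0262]), array([0.099]))
top lens [(array([0.5654, 0.0367, 0.2262]), 0.8)] carton []
top lens fit (array([0.5653, 0.0312]), array([0.096]))
23.8 [ 0.3436 -0.2256  0.3631]
```

View pics/s8.png

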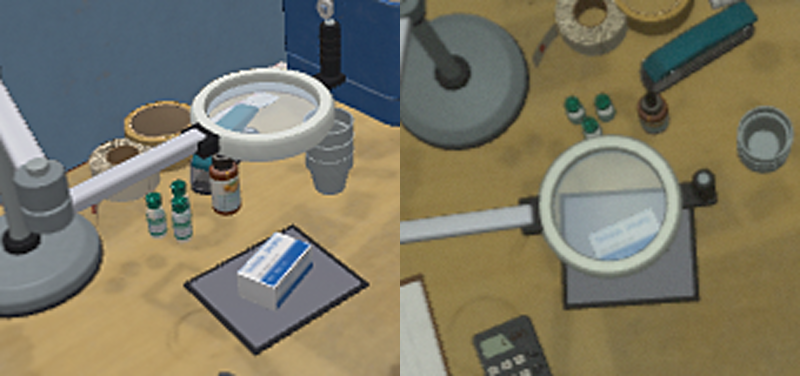

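The picture shows the carton flat on the mat, seen through the lens at crop (624,234). The ring centre is at (610,204), the three cups are stacked and the bystanders stand where they were. One last pixel check, then I hand in if it holds.

Run:
```python
from h import *
c=unproj("top",[(130+224/2.353,120+234/2.353)],.036)[0]; l=unproj("top",[(130+210/2.353,120+204/2.353)],.22)[0]
d=np.hypot(*(c-l)[:2]); dm=np.hypot(c[0]-.564,c[1]-.0292); print(c,l,d,dm)
s=arm.read_state(); print(np.abs(s["joint_vel"]).max(),s["wrist_force"])
if d<.012 and dm<.015: print(arm.hand_in())
```

```text
[0.57060309 0.03065555 0.036     ] [0.56589282 0.02992566 0.22      ] 0.004766488345862608 0.006761617423556003
0.13533523965916147 [ 0.4286259   0.05962266 -0.81288219]
the job is handed in; nothing more can be done
None
```

The job was handed in at about 24 s of the 70 s allowed; no verdict is reported. I nested the mat's cup in the stack, laid the small carton flat in the middle of the mat, swung the magnifier over it by its knob, and moved the arm clear.

**Last checks:**
- **Cups:** the third rim shows within about 1 px of where a fully nested cup should be, and the stack is upright.
- **Carton:** it lies flat, about 4 to 7 mm from the mat centre (limit 25 mm).
- **Lens:** it is about 5 mm from the carton centre, measured in the top picture (limit 18 mm).
- **Bystanders:** they look unmoved in the last pictures. The longer carton was outside the final crops; it was last seen in the whole-scene view during the swing.

**Disagreements and misses:**
- The carton and lens positions measured in the two cameras differ by about 5 mm each.
- The carton network found nothing in the top view once the lens covered it. In the scene view its location guesses were wrong, so I used mask fits and pixels I read by eye.
- While lowering to pick up the carton, the wrist force read 19 N, probably the fingertips touching the table (limit 120 N).

I viewed 11 pictures, one over the budget.

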